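# Slide the brass blank into the nest of the fixture plate

### The arm

A 7-joint arm with a two-finger parallel gripper is mounted at the origin on the work surface. World frame = base frame: x ahead of the robot, y to its left, z up, the work surface at z = 0. Lengths are in m, angles in rad, forces in N, time in s.
With the tool pointing down it reaches from about 0.4 to 0.875 m from the base axis. Payload 19.3 kg.
Tool frame: the origin (TCP) lies between the finger pads; the fingertips stand ahead of it and the grasp point (between the pads) lies 8 mm behind it (bot.tip_extent is the x of the fingertips in the tool frame, in m); x points along the fingers, y is the direction in which the jaws open and shut, and the axes are right-handed (so a half turn about x gives the same grasp; the last joint's range is limited). The gripper opens to 85 mm and grips with 20 to 120 N. Pads are 22 mm wide; open, the fingers measure 114 mm over their backs; the gripper's body (76 mm by 85 mm) begins 54 mm behind the grasp point. The pads swing forward as they close: fully open they stand 13 mm farther back than shut.
Start: joints at [-1.363, 0.521, -0.036, 1.599, 0.021, 1.021, -0.113], TCP at [0.171, 0.601, 0.242] pointing down, gripper open.
Joint ranges: [-2.91, 2.91], [-0.3, 2.13], [-1.5, 1.42], [0.17, 2.43], [-1.26, 4.41], [0.16, 1.93], [-2.52, 2.52]. Speed limits (rad/s): [1.89, 1.89, 2.39, 2.39, 3.01, 3.01, 3.01].

### API

Orientations are given as [roll, pitch, yaw] about the fixed x, y, z axes, in that order (R = Rz(yaw) Ry(pitch) Rx(roll)).
In Python, from workcell import observe, grab_frame, camera_info, bot, nets gives the robot as it stands.
- The arm moves only by the tool jog_arm, never from a script. Its argument "commands" is a list of rows, each a list of 6 numbers: the shift along the tool's x, y, z in mm, then the turn, a rotation vector about the tool's x, y, z in rad. A call has 1 to 20 rows; each row shifts and turns the pose as measured when the row begins, along the tool's axes as they then stand; what a row does not reach is not made up. A row lasts 1/10 s, in which the tool goes at most 50 mm and 8.59 degrees, less where a joint would pass 70% of its speed; a pose out of reach is approached as far as the arm can. A call is refused whole if a number of a shift passes 50 or a number of a turn 0.15, either way. A call with a gripper value outside its range is refused whole. "gripper" is the closure in counts, from 0 (fully open) to 255 (shut), set as the call begins (left out, the last holds). The fingers move at their own pace and stop on an object; "newtons" is the grip in N (left out, the last holds). Time passes only in rows, so rows that do not move let the fingers close. It gives the time, the measured TCP pose, the force and the opening at its end, in the units of the state.
- observe(): the state, without advancing time (a new reading comes with each control period).
- grab_frame(name): name is "scene" or "top" or "wrist"; returns the picture (400x640x3 uint8, red, green, blue); there is no depth.
- camera_info(name): a dict with "fov_y" (degrees; the focal length in pixels is half the picture's height over the tangent of half this angle, whatever the lens; pixels are square), "cx", "cy" (the principal point, pixels), "R" (3x3) and "t" (3): a world point X has camera coordinates R X + t; the wrist camera has in their place "tool_from_camera" (4x4, takes a point from camera to tool coordinates, whose origin is the TCP and whose axes are the tool frame's). Camera axes: x right, y down, z forward; pixel columns grow to the right and rows downward; lengths in m; the calibration is good to about 2 mm. A picture is of the moment at which its call begins: read the wrist's pose just before it. camera_info takes no time and is no camera call.
- bot.job_done(): hands the job in, once; it reports no verdict.
Trained networks look in the newest picture that a camera, given by its name, has taken for a name from the list of things; names that differ only in an ending like _2 or _b are one class to them, and where a whole thing is asked for, a point or a joint stands for the part that bears it (a point fixed in the world has none). Each returns a list of dicts, best first, with "p" (0 to 1); they miss things now and then, are a little off and sometimes report something else, mostly with a low value. They report only what shows in the picture. A call takes as long as a camera call. They do not tell look-alikes from the thing itself.
- nets.find_in(camera, name): "rect" ([left, top, right, bottom] in pixels, round what is visible of it).
- nets.silhouettes(camera, name): "mask" (400x640 bool, what is visible of it) and "rect" ([left, top, right, bottom] in pixels, round what is visible of it).
- nets.pinpoint(camera, name): "location" ([column, row] in pixels: a listed point, or the origin of a listed thing).
The state is a dict: "clock": time; "qpos": joint angles; "qd": joint speeds; "joint_efforts": joint torques, N m; "position": TCP position; "tool_rot": TCP orientation; "force": force on the tool from outside, world axes, zero at the start; "moment": the same for the moment, N m; "grip_width": finger opening in m.
Only numpy, scipy, OpenCV 4.12 (cv2) and the standard library are available. Lean on these libraries where they do the work, as an engineer would, in place of code of your own. Each camera call takes 0.05 s, during which the arm holds its last target.

### The job

On the steel fixture plate lie a solid brass disc and a brass ring of the same size. Slide the solid disc along the plate, without lifting it off, until it drops into the round pocket in the middle and lies flat on the pocket's floor; then let go of it. Leave the ring and the fittings on the bench beside the plate where they are.

Things in the scene. Friction and masses are not known exactly. Their poses are not given: they have to be found in the camera images.
- disc: The solid brass disc, diameter 50 mm, 9 mm thick, 0.15 kg, no hole. It starts lying flat on the steel plate at one end, with no wall or clamp round it (its rim can be gripped from above across its diameter, or pushed). Origin: centre of its underside; z up along its axis.
- ring: A brass ring, the same 50 mm outer diameter and 9 mm thickness, with a 26 mm hole through it. It lies flat on the other end of the plate; to be left alone. Origin: centre of its underside; z up.
- plate: The fixture plate: steel, fixed to the bench, 200 mm (its x) by 380 mm (its y), 15 mm thick, flat on top with no fence. In its middle is a round pocket of 72 mm diameter, 6 mm deep, with a flat floor lined in thin dark rubber. Origin: centre of its underside, on the bench surface; x and y along its sides, z up.
- pocket (a point): Centre of the pocket's floor, 9 mm above the bench and 6 mm below the plate's top face; axes as the plate's. A disc seated in the pocket has its origin at this height, anywhere up to 11 mm from this point sideways, and stands 3 mm proud of the plate.
- valve: A brass ball-valve body lying on the bench beyond one end of the plate, about 100 mm long (its x), 60 mm wide, about 80 mm high with its stem; bystander. Origin: on the bench under its middle.
- nipple: A short brass pipe nipple with a hexagon in the middle, 54 mm across, 54 mm tall, standing on the bench beyond the other end of the plate; bystander. Origin: centre of its underside.
Things that resemble listed ones, but are neither listed nor needed, are in the scene too. Leave any blue or turquoise look-alike of the disc alone.

How it is judged:
At the end, for the whole second after the job is handed in: The solid disc lies at rest, flat (within about 3 degrees) on the floor of the round pocket (within 2 mm of it in height and 14 mm of its centre, that is anywhere inside it), and the ring, the valve body and the nipple are within 20 mm of where they started (horizontal distance between disc and pocket below 0.014 m and z of disc in the frame of pocket below 0.002 m and angle between disc's own z axis and vertical below 0.05 rad and linear speed of disc below 0.01 m/s and distance of each of ring, valve, nipple from where it was at the start of the episode below 0.02 m); the robot touches nothing.
It fails at once if the solid disc is lifted more than 12 mm off the plate's top instead of being slid along it (z of disc in the frame of pocket above 0.018 m).
It fails at once if the ring is shifted by more than 20 mm (distance of ring from where it was at the start of the episode above 0.02 m).
It fails at once if the valve body or the nipple is shifted by more than 20 mm (distance of any of valve, nipple from where it was at the start of the episode above 0.02 m).
It also fails if it takes over 32 s, if anything falls off the work surface, if the arm or the gripper's body presses on something with over 40 N, if the wrist force passes 120 N, or if a joint passes its speed limit or range.

## Working session

There is one attempt and no reset: what is moved stays moved. The work goes in short steps, Python scripts to look and compute and a tool call to move; the robot and the scene stay as the last step left them, time stands still between calls to the robot, and variables do not carry over. Pictures are saved under pics/ and viewed, and the job is handed in when it is done.

Besides the shell and the picture viewer there is one more tool, called after "Call:" as name(argument=value, ...) on one line, values as JSON. jog_arm: Moves the arm, as the interface text tells. Its arguments: {"type":"object","properties":{"commands":{"type":"array","items":{"type":"array","items":{"type":"number"}}},"gripper":{"type":"number"},"newtons":{"type":"number"}},"required":["commands"]}

```bash
ls; mkdir -p pics; python3 - <<'E'
from workcell import observe, grab_frame, camera_info, bot, nets
import cv2
s=observe(); print({k:s[k] for k in('clock','position','tool_rot','force','grip_width')}, bot.tip_extent)
for c in('scene','top'):
    cv2.imwrite(f'pics/{c}0.png',grab_frame(c)[:,:,::-1]); i=camera_info(c); print(c,i)
    for n in('disc','ring','plate','valve','nipple'):
        print(n,[(d['rect'],round(d['p'],2)) for d in nets.find_in(c,n)])
    print([(d['location'],d['p']) for d in nets.pinpoint(c,'pocket')],[(d['location'],d['p']) for d in nets.pinpoint(c,'disc')])
print(observe()['clock'],camera_info('wrist'))
E
```

```text
pics
{'clock': 0.0, 'position': array([0.17132059, 0.60070121, 0.24169869]), 'tool_rot': array([-1.48924923,  1.56960887, -1.76703783]), 'force': array([ 0.26557539, -1.39228432,  0.26422634]), 'grip_width': 0.0854713843679342} 0.011
scene {'fov_y': 57.568382915453455, 'cx': 316.38066205948724, 'cy': 202.95314405346224, 'R': array([[ 0.47168384,  0.88151324, -0.02118404],
       [ 0.62721472, -0.35230519, -0.69460978],
       [-0.61977097,  0.31434926, -0.71907475]]), 't': array([-0.21023138, -0.28148617,  1.32136804])}
disc [([338.9, 191.7, 354.7, 208.7], 0.63), ([364.5, 149.9, 381.4, 165.7], 0.47)]
ring [([276.6, 239.2, 298.9, 258.3], 0.8), ([247.4, 175.2, 390.4, 299.4], 0.44)]
plate [([246.1, 176.4, 390.4, 299.3], 0.7)]
valve [([430.4, 148.1, 467.2, 180.0], 0.59)]
nipple [([165.7, 278.5, 194.2, 306.2], 0.57)]
[([320.3, 225.2], 0.57)] [([373.0, 156.9], 0.6), ([337.4, 161.4], 0.55), ([346.6, 201.9], 0.51)]
top {'fov_y': 57.339896439536304, 'cx': 316.77209600271146, 'cy': 199.18634059372354, 'R': array([[-0.01320865, -0.99964837,  0.02299265],
       [-0.99503027,  0.01087107, -0.098
[... 292 characters left out ...]
12.6, 400.4, 226.7], 0.61)]
valve [([148.4, 161.9, 171.1, 198.8], 0.72), ([279.0, 176.5, 295.0, 194.6], 0.17)]
nipple [([449.2, 150.6, 471.9, 166.5], 0.69)]
[([322.4, 171.0], 0.74)] [([255.9, 253.8], 0.71), ([286.6, 183.9], 0.7), ([221.3, 237.4], 0.69)]
0.8 {'fov_y': 63.49936997517965, 'cx': 318.12489917979536, 'cy': 201.54206419177942, 'tool_from_camera': array([[ 4.04442687e-04, -3.24375280e-01,  9.45928387e-01,
        -1.32075001e-01],
       [ 9.99999886e-01, -1.07197371e-04, -4.64321426e-04,
        -7.48798115e-04],
       [ 2.52015429e-04,  9.45928468e-01,  3.24375200e-01,
        -8.30807490e-02],
       [ 0.00000000e+00,  0.00000000e+00,  0.00000000e+00,
         1.00000000e+00]])}
```

View images.

View pics/top0.png

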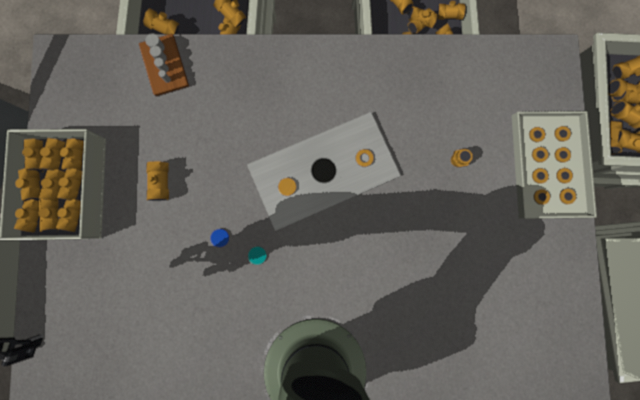

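View pics/scene0.png

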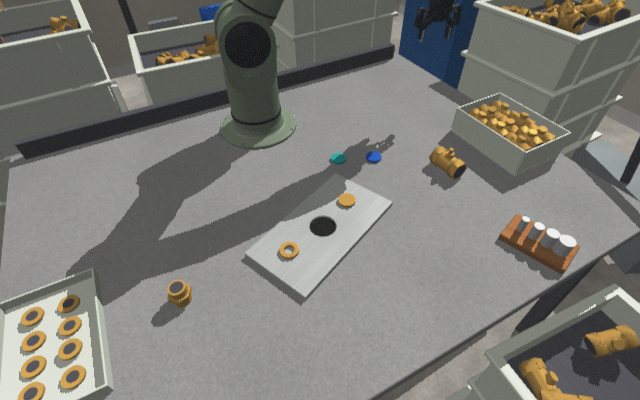

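```bash
cat > h.py <<'E'
from workcell import observe, grab_frame, camera_info, bot, nets
import numpy as np, cv2
from scipy.spatial.transform import Rotation as Ro
def pose():
    s=observe(); return np.array(s['position']),Ro.from_euler('xyz',s['tool_rot']).as_matrix()
def ray(c,uv,z,P=None):
    i=camera_info(c); f=200/np.tan(np.radians(i['fov_y']/2))
    d=np.array([(uv[0]-i['cx'])/f,(uv[1]-i['cy'])/f,1])
    if c=='wrist':
        p,R=P; T=i['tool_from_camera']; o=R@T[:3,3]+p; d=R@T[:3,:3]@d
    else: o=-i['R'].T@i['t']; d=i['R'].T@d
    return o+d*(z-o[2])/d[2]
E
python3 - <<'E'
from h import *
np.set_printoptions(precision=4,suppress=True)
print(pose(),observe()['clock'])
for n,uv,z in(('A',(256.1,254.8),0.0045),('B',(287,186.7),.0195),('C',(218.8,238.5),.01),('ring',(365.1,159.5),.0195),('pocket',(322.4,171),.009),('valve',(160,180),.04),('nip',(460,158),.03)): print(n,ray('top',uv,z))
for n,uv,z in(('B',(346.7,200.2),.0195),('373',(373,157.8),.0045),('337',(337.4,161.4),.0),('ring',(287.7,248.7),.0195),('pocket',(320.3,225.2),.009)): print(n,ray('scene',uv,z))
E
```

```text
(array([0.1714, 0.601 , 0.2423]), array([[-0.    ,  0.2743,  0.9617],
       [-0.    ,  0.9617, -0.2743],
       [-1.    , -0.    , -0.    ]])) 0.8
A [0.3085 0.1589 0.0045]
B [0.4936 0.0726 0.0195]
C [0.3542 0.2597 0.01  ]
ring [ 0.5678 -0.1451  0.0195]
pocket [ 0.5383 -0.0259  0.009 ]
valve [0.5124 0.4111 0.04  ]
nip [ 0.5677 -0.4078  0.03  ]
B [0.4971 0.0695 0.0195]
373 [0.363  0.2511 0.0045]
337 [0.3174 0.1453 0.    ]
ring [ 0.5697 -0.147   0.0195]
pocket [ 0.5339 -0.0351  0.009 ]
```

The top view shows the brass disc at (287,186), the ring at (365,158) and the pocket at (323,170). The blue and teal look-alikes are at (220,237) and (257,255). Next I'll refine the centres from the saved pictures.

```bash
python3 - <<'E'
from h import *
np.set_printoptions(precision=4,suppress=True)
for c,b,d in(('top',(305,155,342,187),(275,174,300,200)),('scene',(303,210,340,242),(332,188,362,212))):
    im=cv2.imread(f'pics/{c}0.png').astype(int)
    for nm,r in(('pocket',b),('disc',d)):
        s=im[r[1]:r[3],r[0]:r[2]]
        m=(s.max(2)<60) if nm=='pocket' else (s[:,:,2]-s[:,:,0]>60)
        n,l,st,ce=cv2.connectedComponentsWithStats(m.astype(np.uint8)); k=1+st[1:,4].argmax()
        ys,xs=np.where(l==k); uv=np.array([(xs.min()+xs.max())/2+r[0],(ys.min()+ys.max())/2+r[1]]); ce=ce[k]+r[:2]
        print(c,nm,st[k],ce,ray(c,ce,.013 if nm=='pocket' else .0205))
E
```

```text
top pocket [  7   4  24  23 445] [323.2921 170.0315] [ 0.5403 -0.0283  0.013 ]
top disc [  3   4  18  18 250] [286.68  186.396] [0.4943 0.0735 0.0205]
scene pocket [  7   7  26  19 369] [322.5068 226.3469] [ 0.5432 -0.0335  0.013 ]
scene disc [  6   5  18  13 183] [346.3169 199.3552] [0.4945 0.0697 0.0205]
```

Call:
jog_arm(commands=[[7,-32,35,0,0,0],[7,-32,35,0,0,0],[7,-32,35,0,0,0],[7,-32,35,0,0,0],[7,-32,35,0,0,0],[7,-32,35,0,0,0],[7,-32,35,0,0,0],[7,-32,35,0,0,0],[7,-32,35,0,0,0],[7,-32,35,0,0,0],[7,-32,35,0,0,0]], gripper=70, newtons=25)

```text
clock: 1.9
position: [0.4519, 0.1475, 0.1625]
tool_rot: [1.469, 1.563, 1.202]
force: [0.6, 1.8, 1.2]
grip_width: 0.0618
```

```bash
python3 - <<'E'
from h import *
np.set_printoptions(precision=4,suppress=True)
P=pose(); im=grab_frame('wrist'); cv2.imwrite('pics/w1.png',im[:,:,::-1]); print(P,observe()['grip_width'],bot.tip_extent)
for n in('disc','ring'): print(n,[(d['rect'],round(d['p'],2),ray('wrist',(np.array(d['rect'][:2])+d['rect'][2:])/2,.0215,P)) for d in nets.find_in('wrist',n)])
print([(d['location'],ray('wrist',d['location'],.009,P)) for d in nets.pinpoint('wrist','pocket')])
p,R=P
for nm,t in(('top',[.4944,.0716,.0155]),('avg',[.541,-.030,.0155])): print(nm, 1000*R.T@(np.array(t)-p))
E
```

```text
(array([0.4519, 0.1475, 0.1625]), array([[ 0.0027,  0.2635,  0.9646],
       [ 0.0071,  0.9646, -0.2636],
       [-1.    ,  0.0075,  0.0008]])) 0.06203063853762676 0.011
disc [([246.8, 0.0, 309.3, 52.9], 0.86, array([0.3198, 0.1525, 0.0215])), ([384.6, 5.1, 449.4, 76.4], 0.82, array([0.357 , 0.2519, 0.0215])), ([225.1, 230.4, 277.8, 279.4], 0.63, array([0.4969, 0.07  , 0.0215]))]
ring [([59.8, 339.9, 103.3, 379.3], 0.68, array([ 0.567 , -0.1455,  0.0215]))]
[([177.2, 309.7], array([ 0.543 , -0.0308,  0.009 ]))]
top [146.5802 -63.0737  60.896 ]
avg [ 145.9901 -148.7978  132.6257]
```

View pics/w1.png

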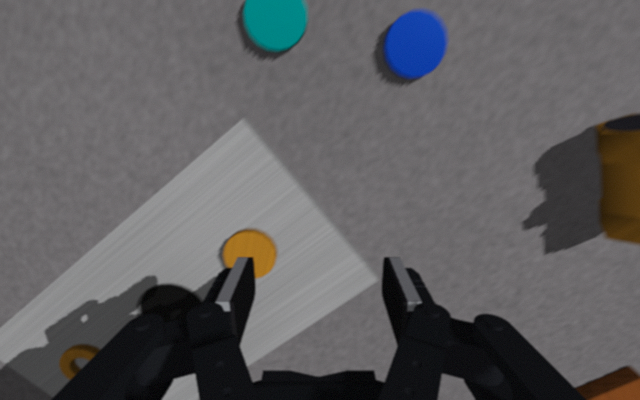

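The wrist view shows the disc at (250,254), and its position agrees with the other cameras at about (0.4955, 0.071). The pocket comes out at about (0.542, -0.031).

Call:
jog_arm(commands=[[15,-21,21,0,0,-0.007],[20,-21,21,0,0,0],[22,-21,21,0,0,0],[20,0,0,0,0,0],[0,0,0,0,0,0]])

```text
clock: 2.6
position: [0.4969, 0.0759, 0.0844]
tool_rot: [1.071, 1.566, 0.813]
force: [0.2, -0.3, 0.7]
grip_width: 0.0617
```

```bash
cat > w.py <<'E'
from h import *
import sys
np.set_printoptions(precision=4,suppress=True)
P=pose(); im=grab_frame('wrist'); cv2.imwrite(f'pics/{sys.argv[1]}.png',im[:,:,::-1]); print(P,observe()['grip_width'],observe()['force'],observe()['clock'])
s=im.astype(int); m=(s[:,:,0]-s[:,:,2]>60)&(s[:,:,0]>110)
n,l,st,ce=cv2.connectedComponentsWithStats(m.astype(np.uint8))
for k in range(1,n):
    if st[k,4]>300:
        w=ray('wrist',ce[k],.0235,P); print(st[k],ce[k],w,'tool',1000*P[1].T@(w-P[0]))
print('pocket',1000*P[1].T@(np.array([.542,-.031,P[0][2]])-P[0]))
E
python3 w.py w2
```

```text
(array([0.4969, 0.0759, 0.0844]), array([[ 0.0035,  0.2557,  0.9667],
       [ 0.0037,  0.9667, -0.2557],
       [-1.    ,  0.0045,  0.0024]])) 0.06186319411416501 [0.6289 0.4259 0.3288] 2.65
[ 272  189   76   71 4275] [310.0377 223.9827] [0.494  0.0706 0.0235] tool [60.8333 -6.0833 -1.6087]
pocket [ -0.2372 -91.8078  70.8994]
```

View pics/w2.png

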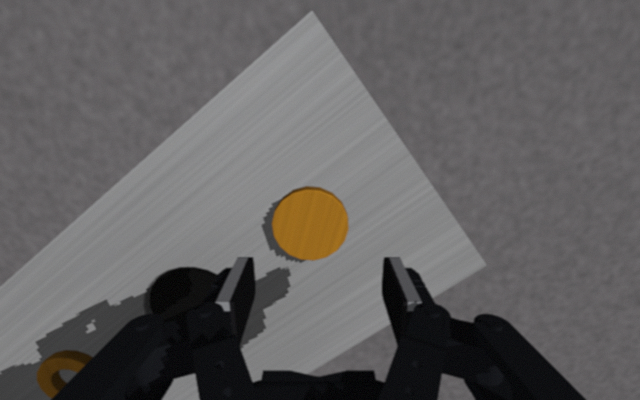

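The disc is at (310,224), between the jaws, with an offset of about y −6 mm and z −1.5 mm. I'll centre on it and then descend.

Call:
jog_arm(commands=[[5,-6,-1.5,0,0.002,-0.004],[15,0,0,0,0,0],[15,0,0,0,0,0],[12,0,0,0,0,0],[7,0,0,0,0,0],[3,0,0,0,0,0],[0,0,0,0,0,0]])

```text
clock: 3.35
position: [0.4956, 0.075, 0.0315]
tool_rot: [0.546, 1.562, 0.295]
force: [0.5, 0.6, 0.2]
grip_width: 0.0618
```

```bash
python3 w.py w3
```

```text
(array([0.4956, 0.075 , 0.0315]), array([[ 0.0082,  0.2483,  0.9686],
       [ 0.0025,  0.9687, -0.2484],
       [-1.    ,  0.0045,  0.0073]])) 0.06203643476227522 [0.0724 0.4296 0.3805] 3.4
[ 261  224   99   83 5660] [306.3873 261.4845] [0.49   0.0696 0.0235] tool [ 7.9166 -6.578  -4.1066]
pocket [  0.1174 -91.0984  71.2954]
```

View pics/w3.png

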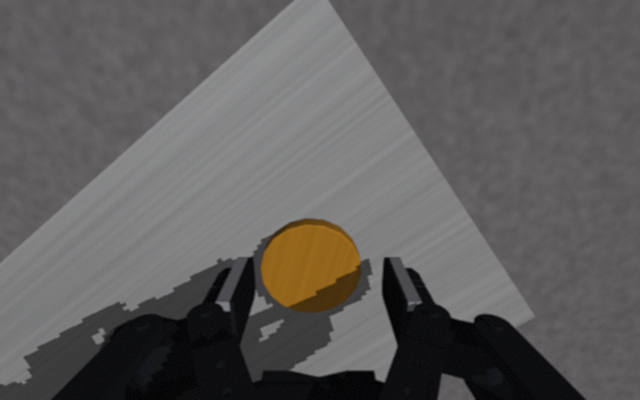

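Call:
jog_arm(commands=[[0,-4,-2,0,0.007,-0.004],[0,-3,-1,0,0.004,-0.002],[4,0,0,0,0,0],[4,0,0,0,0,0],[0,0,0,0,0,0]])

```text
clock: 3.9
position: [0.4913, 0.0682, 0.0243]
tool_rot: [-2.756, 1.568, -3.007]
force: [1.2, -0.0, -0.4]
grip_width: 0.0618
```

```bash
python3 w.py w4
```

```text
(array([0.4913, 0.0682, 0.0243]), array([[-0.0029,  0.2489,  0.9685],
       [-0.0004,  0.9685, -0.2489],
       [-1.    , -0.0011, -0.0027]])) 0.06257172853248641 [-0.128  -0.4149 -0.3703] 3.95
[ 275  235  100   78 4926] [318.6043 269.3873] [0.4873 0.0686 0.0235] tool [ 0.8278 -0.6132 -3.9307]
pocket [ -0.1078 -83.4855  73.844 ]
```

View pics/w4.png

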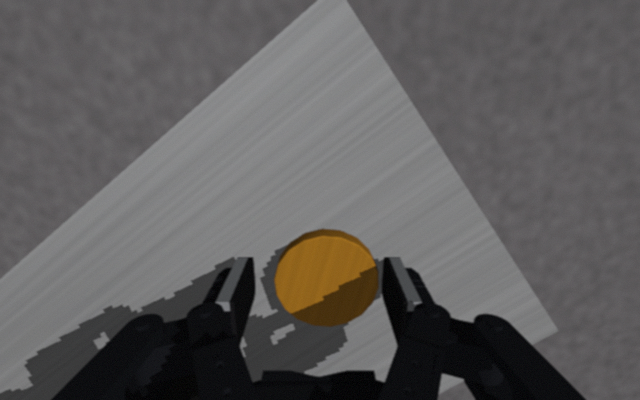

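The disc spans columns 275–378, between the jaw inner edges at 254 and 384. That is 3.5 mm off centre, which the closing jaws will take up.

Call:
jog_arm(commands=[[0,2,0,0,0,0],[0,0,0,0,0,0],[0,0,0,0,0,0],[0,0,0,0,0,0],[0,0,0,0,0,0]], gripper=140, newtons=25)

```text
clock: 4.45
position: [0.4919, 0.0704, 0.0248]
tool_rot: [-2.648, 1.568, -2.899]
force: [-0.3, -2.4, 0.1]
grip_width: 0.0486
```

```bash
python3 w.py w5
```

```text
(array([0.4919, 0.0704, 0.0248]), array([[-0.0029,  0.249 ,  0.9685],
       [-0.0007,  0.9685, -0.249 ],
       [-1.    , -0.0014, -0.0026]])) 0.048577061916603326 [-1.0775 -0.5479  0.1964] 4.5
[ 268  235   96   76 4640] [309.6427 267.4901] [0.4862 0.0669 0.0235] tool [ 1.3292 -4.8177 -4.6461]
pocket [ -0.072  -85.7509  73.7478]
```

View pics/w5.png

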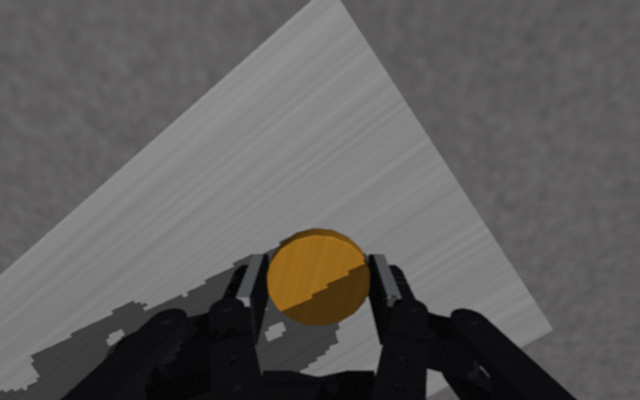

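Gripped at 48.6 mm. Now I'll slide it most of the way.

Call:
jog_arm(commands=[[0,-9,7,0,0,0],[0,-12,10,0,0,0],[0,-12,10,0,0,0],[0,-12,10,0,0,0],[0,-12,10,0,0,0],[0,-10,8,0,0,0],[0,0,0,0,0,0]])

```text
clock: 5.2
position: [0.5307, -0.0114, 0.0248]
tool_rot: [-3.028, 1.568, 3.006]
force: [0.8, -2.2, -0.0]
grip_width: 0.0483
```

```bash
python3 w.py w6; python3 -c "
from h import *
cv2.imwrite('pics/s6.png',cv2.resize(grab_frame('scene')[150:310,230:410,::-1],None,fx=4,fy=3.7))"
```

```text
(array([ 0.5307, -0.0114,  0.0248]), array([[-0.0026,  0.247 ,  0.969 ],
       [ 0.0004,  0.969 , -0.247 ],
       [-1.    , -0.0003, -0.0026]])) 0.048549786026451124 [ 0.2234 -1.8063  1.25  ] 5.25
[ 268  235   97   77 4485] [309.1799 267.5603] [ 0.5249 -0.0151  0.0235] tool [ 1.2912 -5.0349 -4.6327]
pocket [ -0.0362 -16.2049  15.8172]
```

View pics/w6.png

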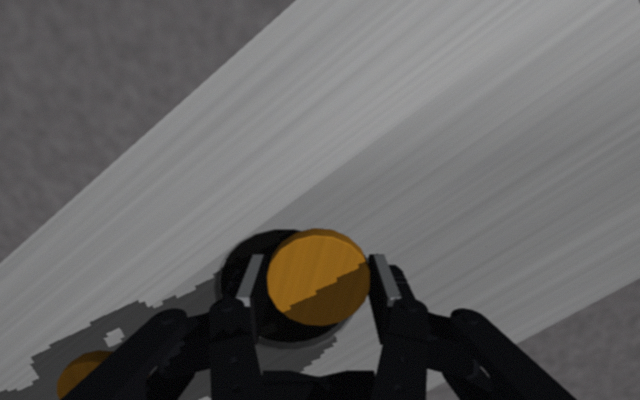

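View pics/s6.png

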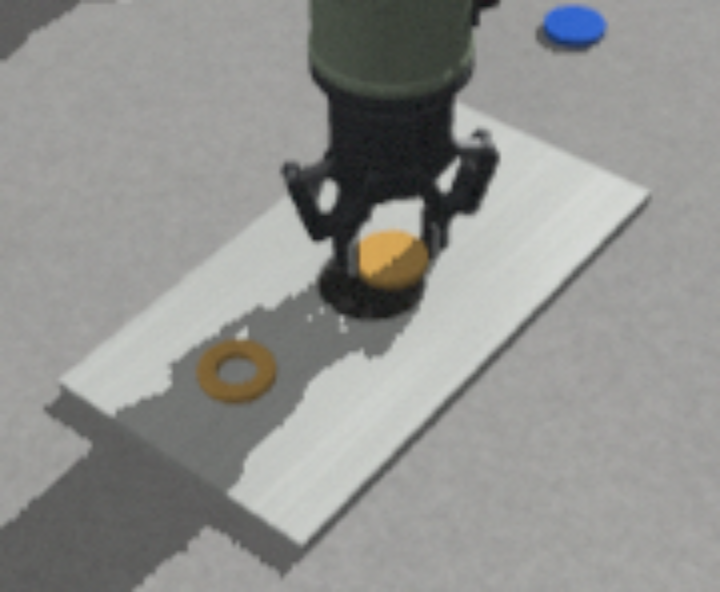

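The pocket is at about (286,289) in the wrist view, which gives remaining moves of about y −16.5 mm and z +13.5 mm. The calibration estimate agrees.

Call:
jog_arm(commands=[[0,-8,7,0,0,0],[0,-8,6,0,0,0],[0,-2,1,0,0,0],[0,0,0,0,0,0]])

```text
clock: 5.7
position: [0.5391, -0.0297, 0.0245]
tool_rot: [2.949, 1.566, 2.704]
force: [0.0, 0.0, -1.5]
grip_width: 0.0486
```

```bash
python3 w.py w7
```

```text
(array([ 0.5391, -0.0297,  0.0245]), array([[-0.0041,  0.2426,  0.9701],
       [ 0.0019,  0.9701, -0.2426],
       [-1.    ,  0.0009, -0.0045]])) 0.048143322264898696 [ 0.1254 -0.418  -1.7771] 5.75
[ 268  235   97   76 4586] [309.2194 267.9302] [ 0.5334 -0.0334  0.0235] tool [ 0.9841 -5.0103 -4.6196]
pocket [-0.0144 -0.5644  3.1142]
```

View pics/w7.png

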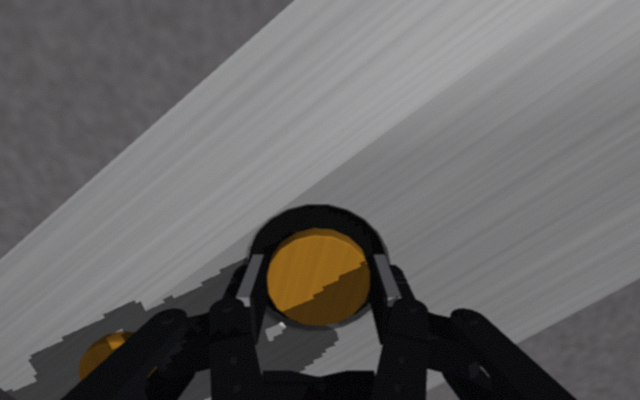

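The disc is above the pocket: the rim spans columns 246–390 and rows 205–328, and the disc is centred sideways and about 3 mm low in the image. I'll nudge it and release.

Call:
jog_arm(commands=[[0,0,-3,0,0,0],[0,0,0,0,0,0]])

```text
clock: 5.95
position: [0.5356, -0.0282, 0.0244]
tool_rot: [2.939, 1.566, 2.695]
force: [0.1, 0.5, -1.1]
grip_width: 0.0483
```

Call:
jog_arm(commands=[[0,0,0,0,0,0],[0,0,0,0,0,0],[0,0,0,0,0,0],[0,0,0,0,0,0]], gripper=60)

```text
clock: 6.35
position: [0.5357, -0.0275, 0.0247]
tool_rot: [2.854, 1.566, 2.611]
force: [-0.1, -0.4, 0.3]
grip_width: 0.0656
```

```bash
python3 w.py w8
```

```text
(array([ 0.5357, -0.0275,  0.0247]), array([[-0.0041,  0.2411,  0.9705],
       [ 0.0024,  0.9705, -0.241 ],
       [-1.    ,  0.0013, -0.0045]])) 0.06541577027349345 [-0.0022  0.434   0.0283] 6.4
[ 268  230   98   79 5082] [311.2593 265.1248] [ 0.5289 -0.03    0.0235] tool [ 1.1733 -4.0498 -6.0002]
pocket [-0.0342 -1.8802  6.9667]
```

View pics/w8.png

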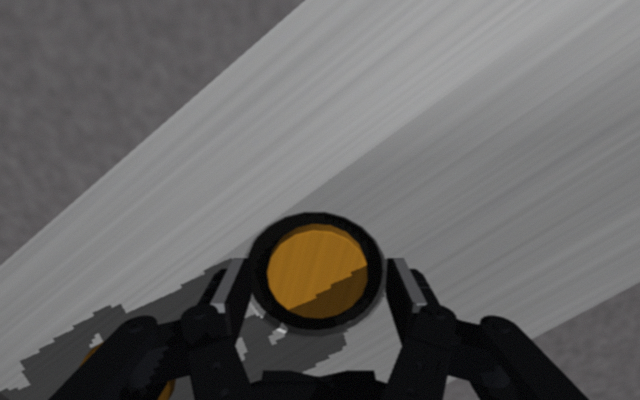

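The disc now sits inside the rim, surrounded by the dark floor. I'll raise the gripper and check.

Call:
jog_arm(commands=[[-10,0,0,0,0,0],[-20,0,0,0,0,0],[-30,0,0,0,0,0],[-35,0,0,0,0,0],[-30,0,0,0,0,0],[0,0,0,0,0,0],[0,0,0,0,0,0]])

```text
clock: 7.1
position: [0.5359, -0.028, 0.158]
tool_rot: [2.735, 1.567, 2.491]
force: [1.4, 0.9, 0.0]
grip_width: 0.0652
```

```bash
python3 w.py w9; python3 -c "
from h import *
f=grab_frame('scene')
cv2.imwrite('pics/s9.png',cv2.resize(f[150:310,150:410,::-1],None,fx=3,fy=3))
P=pose();grab_frame('wrist')
print([(d['location'],ray('wrist',d['location'],.009,P)) for d in nets.pinpoint('wrist','pocket')])
print([(d['rect'],ray('wrist',(np.array(d['rect'][:2])+d['rect'][2:])/2,.018,P)) for d in nets.find_in('wrist','disc')+nets.find_in('wrist','ring')])"
```

```text
(array([ 0.5359, -0.028 ,  0.158 ]), array([[-0.0033,  0.2415,  0.9704],
       [ 0.0025,  0.9704, -0.2414],
       [-1.    ,  0.0017, -0.0039]])) 0.06515617521776879 [ 1.2465 -0.0195  1.1399] 7.15
[ 291  167   55   54 2336] [318.0317 193.1866] [ 0.5358 -0.0288  0.0235] tool [134.4679  -0.9757   0.6578]
[ 180  236   54   48 1308] [204.2607 256.3364] [ 0.5697 -0.1456  0.0235] tool [ 134.058  -106.1645   61.6843]
pocket [-0.028  -1.4206  6.6443]
[]
[([290.6, 166.1, 345.1, 224.1], array([ 0.53858714, -0.02977907,  0.018     ])), ([178.4, 230.0, 241.0, 284.2], array([ 0.57330884, -0.14335946,  0.018     ]))]
```

View pics/w9.png

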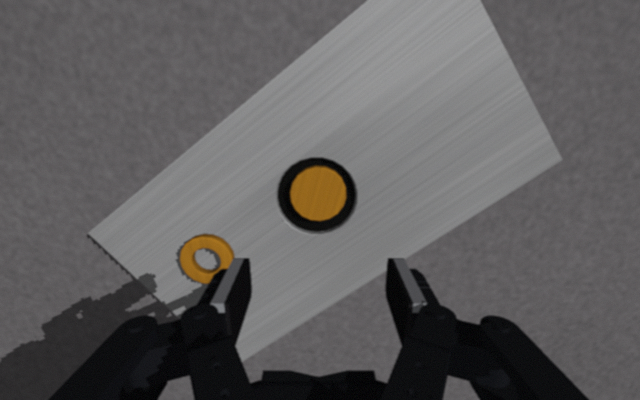

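View pics/s9.png

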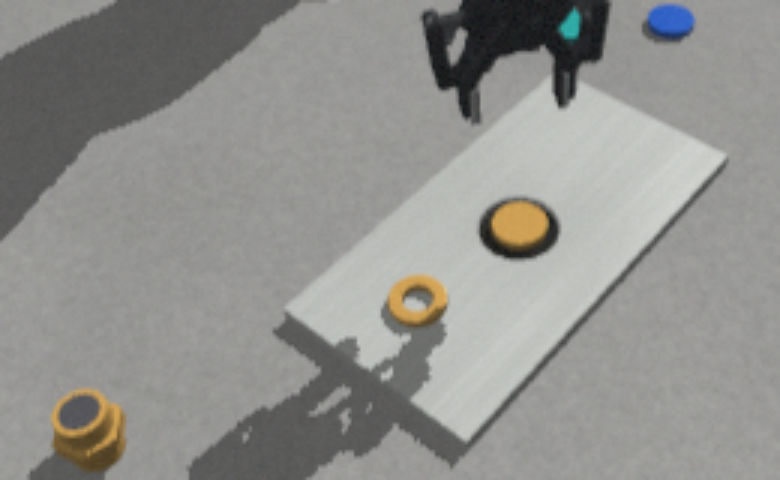

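The disc is in the pocket with an even dark gap all round: disc centre at (318,193) and pocket centre at (317,195) in the wrist view. The ring hasn't moved and the gripper is clear, so I'm handing in.

```bash
python3 -c "
from workcell import bot; print(bot.job_done())"
```

```text
the job is handed in; nothing more can be done
None
```

The solid brass disc is in the round pocket, and I handed the job in at about 7.3 s of the 32 s allowed. I gripped it lightly (25 N) across its rim, slid it along the plate until it was over the pocket, and let it drop in. Then I raised the gripper clear, to a tool height of 0.158 m.

**Last checks that passed:**
- **Disc:** The wrist picture shows it inside the pocket, about 2 pixels (roughly 2 mm) from the centre, with an even dark gap all round. It looks flat in both the wrist and scene pictures. I judged height and tilt from the pictures only; I did not measure them.
- **Ring:** It measures (0.570, −0.146), which matches its starting position to within about 2 mm.
- **Valve and nipple:** The arm never went near either one. I did not re-measure their positions at the end.
- **Forces:** Every wrist force reading I took was below 3 N.

**Checks that failed or disagreed:**
- **Pocket position:** The fixed cameras and the wrist estimate differed by up to 9 mm. I used the pocket rim as seen in the wrist picture for the final 3 mm nudge.
- **Pocket point network:** It found nothing in the last wrist picture.

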